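# Mount a miniature house front on the painting stand

## Task

Draw the miniature house front (the panel with the stepped gable and the cross-shaped metal stem under it) straight up out of its slots in the drying rack, turn it until its stem meshes with the cross-shaped socket of the painting stand, and push it fully home against the spring, upright with its flange down on the block. Finish while still holding it pressed fully home, as if a colleague were about to tighten the clamp screw; let go and the spring lifts it. Leave the plain wall panel in the rack, the glue bottle and the tin where they are.

Things in the scene. Friction and masses are not known exactly. Their poses are not given: they have to be found in the camera images.
- front: Pale wooden miniature house front, the thing to move: upright panel 9 mm thick (its y), 100 wide (its x), dark door and windows, 0.08 to 0.17 kg. Origin: on the stem's axis at the underside of the round flange (40 mm across), z up. Heights from there: stem -30 to 0, flange 0 to 4, panel 4 to 64, gable tab 64 to 94 mm. It stands in the rack with this origin 38 mm above the table.
- front_tab (a point): Middle of the front's gable tab, 79 mm above the front's origin. The tab is 44 mm wide (along the front's x), 30 mm high (15 above and below this point) and 9 mm thick (along y): the place to grip, pads on its two faces, closing along the front's y.
- front_stem (a point): Lower tip of the front's aluminium stem, 30 mm below its origin. The stem is a 12 mm core with four ribs along the front's +x, -x, +y, -y that form a cross 32 mm across; ribs 8 mm wide with round lower ends. Any of the four quarter-turns fits the socket.
- rack: Fixed wooden drying rack, 124 (x) by 150 (y) by 82 mm high; origin: centre of its underside. Two end posts at x = +-40 to +-60 mm have facing grooves at y = +40 and y = -40, 12 mm wide, floor 42 mm and top 82 mm above the table. One panel stands in each pair, its width along the rack's x; which holds which varies. The middle is open. A panel is free when raised 40 mm.
- plain_wall: Plain wall panel in the rack's other grooves, 100 x 9 x 60 mm, pale wood with thin dark lines, no gable, no stem; its top edge is 102 mm above the table. Origin: centre of its lower edge. Bystander.
- stand: Fixed steel painting stand: dark round foot 116 mm across, 12 mm high, with a 64 x 64 mm square block on it, top 60 mm above the table. Origin: centre of its underside. In the block's top is a cross-shaped socket: arms along the stand's x and y, parallel to the block's sides, 35 mm from end to end, 11 mm wide, 48 mm deep. A clamp screw sticks out of the +x side, 22 mm long, at 40 mm height.
- socket (a point): Centre of the socket's mouth, in the top face of the stand's block, 60 mm above the table; axes as the stand's. Fully home, the house front's origin is at this point.
- ejector (a joint): Sprung brass ejector pin in the middle of the socket, in metres: 0 when up, growing as it is pushed down. Its top rests 20 mm below the mouth: the stem meets it with the flange still 10 mm above the block. It reads about 0.010 when the front is fully home. It pushes up with 4 N at 0 and 10 N at 0.010, more than the front's weight.
- glue: Clear glue bottle with a white cap, 36 mm across, 85 mm high. Origin: centre of its underside. Bystander.
- tin: Open steel tin, 52 mm across at the rim, 50 mm high. Origin: centre of its underside. Bystander.
Not all that is in view belongs to the job. There is more than one size of the front; the job needs the middle-sized.

How it is judged:
On the way:
1. the house front is drawn up out of the rack's grooves, held by the fingers (height (world z) of front above 0.08 m and contact force between front and the fingers above 0.5 N), for 0.1 s.
At the end, for the whole second after the job is handed in: The house front's stem is in the socket: its origin within 4 mm sideways of the socket's centre and no more than 2.5 mm above the mouth, upright within 0.08 rad, the ejector pushed down more than 7 mm, the front at rest, and the fingers still on it, pressing it home (horizontal distance between front and socket below 0.004 m and z of front in the frame of socket below 0.0025 m and angle between front's own z axis and vertical below 0.08 rad and value of joint ejector above 0.007 m and contact force between front and the fingers above 1 N and linear speed of front below 0.02 m/s); the arm keeps its last pose, push and grip.
It fails at once if the plain wall panel is moved more than 15 mm (distance of plain_wall from where it was at the start of the episode above 0.015 m).
It fails at once if the glue bottle is moved more than 25 mm (distance of glue from where it was at the start of the episode above 0.025 m).
It fails at once if the tin is moved more than 25 mm (distance of tin from where it was at the start of the episode above 0.025 m).
It also fails if it takes over 45 s, if anything falls off the work surface, if the arm or the gripper's body presses on something with over 40 N, if the wrist force passes 120 N, or if a joint passes its speed limit or range.

## Robot

A 6-joint arm with a two-finger parallel gripper is mounted at the origin on the work surface. World frame = base frame: x ahead of the robot, y to its left, z up, the work surface at z = 0. Lengths are in m, angles in rad, forces in N, time in s.
With the tool pointing down it reaches from about 0.3 to 0.75 m from the base axis. Payload 8.5 kg.
Tool frame: the origin (TCP) lies on the front face of the gripper's body, between the roots of the fingers; the fingertips stand 73 mm ahead of it and the grasp point (between the pads) lies 54 mm ahead of it; z points along the fingers, y is the line along which they close (so a half turn about z gives the same grasp; the last joint's range is limited). The gripper opens to 85 mm and grips with 20 to 120 N. Pads are 22 mm wide; open, the fingers measure 114 mm over their backs; the gripper's body (76 mm by 85 mm) begins 54 mm behind the grasp point. The pads swing forward as they close: fully open they stand 13 mm farther back than shut.
Start: joints at [-1.349, 0.381, 1.297, -0, 1.464, -0.215], TCP at [0.233, -0.498, 0.304] pointing down, gripper open.
Joint ranges: [-3.11, 3.11], [-0.89, 2.33], [0.22, 2.48], [-1.42, 4.56], [0.17, 2.85], [-2.88, 2.88]. Speed limits (rad/s): [2.39, 2.39, 3.14, 3.14, 3.14, 3.14].

## Interface

Orientations are given as a unit quaternion [w, x, y, z].
In Python, from plant import env, optics gives the robot as it stands.
- The arm moves only by the shell command python3 -m inch 'ROWS' [FORCE]. ROWS is a JSON object of lists of equal length, an entry for each row: "gripper": the finger opening in cm, from 0 to 8.54; "translation": the shift along the tool's x, y, z in cm, a list of three; "rotation": the turn, a rotation vector about the tool's x, y, z in degrees, a list of three. A call has exactly 5 rows; each row shifts and turns the commanded pose from where the row before left it, along the tool's axes as they then stand; what a row does not reach is not made up. A row lasts 1/12 s, in which the tool goes at most 41.7 mm and 7.16 degrees, less where a joint would pass 70% of its speed; a pose out of reach is approached as far as the arm can. A call with a gripper value outside its range is refused whole. The fingers move at their own pace and stop on an object; FORCE is the grip in N (left out, the last holds). Time passes only in rows, so rows that do not move let the fingers close, or fill a call up. It gives the time, the measured TCP pose, the force, the opening and the grip force at its end, in the units of the state.
- env.get_state(): the state, without advancing time (a new reading comes with each control period).
- optics.get_image(name): name is "scene" or "top" or "wrist"; returns a dict with "img" (384x512x3 uint8, red, green, blue), "range_z" (384x512 float32, m along the optical axis (not along the pixel's ray), 0 where there is no reading), "camera_matrix" (3x3 intrinsics, pixels), "dist_coeffs" ([k1, k2, p1, p2, k3] as OpenCV has them; the pictures are not rectified), "R" (3x3) and "t" (3): a world point X has camera coordinates R X + t; the wrist camera has in their place "hand_eye" (4x4, takes a point from camera to tool coordinates, whose origin is the TCP and whose axes are the flange's). Camera axes: x right, y down, z forward; pixel columns grow to the right and rows downward; lengths in m; the calibration is good to about 2 mm. A picture is of the moment at which its call begins: read the wrist's pose just before it.
- env.job_done(): hands the job in; it is judged then, once.
The state is a dict: "t": time; "joint_positions": joint angles; "joint_velocities": joint speeds; "joint_efforts": joint torques, N m; "ee_pos": TCP position; "ee_rot": TCP orientation; "ft_force": force on the tool from outside, world axes, zero at the start; "wrist_torque": the same for the moment, N m; "gripper_width": opening from 0.0 (shut) to 1.0 (fully open); "finger_force": force on a finger pad.
Only numpy, scipy, OpenCV 4.12 (cv2) and the standard library are available. Lean on these libraries where they do the work, as an engineer would, in place of code of your own. Each camera call takes 0.05 s, during which the arm holds its last target. There are 200 camera calls.

## Working session

There is one attempt and no reset: what is moved stays moved. The work goes in short steps, Python scripts to look and compute and a shell command to move; the robot and the scene stay as the last step left them, time stands still between calls to the robot, and variables do not carry over. Pictures are saved under pics/ and viewed, at most 10 in all, crops included, and the job is handed in when it is done.

```bash
mkdir -p pics; ls; python3 - <<'E'
from plant import env, optics
import cv2,numpy as np,pickle
s=env.get_state();print({k:np.round(v,3) for k,v in s.items()})
d={}
for n in ["scene","top"]:
    d[n]=optics.get_image(n)
    print(n,d[n]["camera_matrix"].tolist(),d[n]["dist_coeffs"],(-d[n]["R"].T@d[n]["t"]).round(3))
pickle.dump(d,open("d.pkl","wb"))
im=np.vstack([d["top"]["img"]])
cv2.imwrite("pics/top.png",cv2.resize(d["top"]["img"][:,:,::-1],(800,600)))
cv2.imwrite("pics/scene.png",cv2.resize(d["scene"]["img"][:,:,::-1],(800,600)))
E
```

```text
pics
{'t': np.float64(0.0), 'joint_positions': array([-1.349,  0.381,  1.298, -0.   ,  1.464, -0.215]), 'joint_velocities': array([ 0.   ,  0.   , -0.   ,  0.   , -0.002,  0.   ]), 'joint_efforts': array([-2.0000e-03, -4.4847e+01, -2.3128e+01, -0.0000e+00,  5.0000e-03,
        0.0000e+00]), 'ee_pos': array([ 0.233, -0.498,  0.303]), 'ee_rot': array([-0.001,  0.976,  0.217, -0.   ]), 'ft_force': array([-0.07 ,  0.663,  0.298]), 'wrist_torque': array([-0.027,  0.034, -0.012]), 'finger_force': np.float64(0.0), 'gripper_width': np.float64(1.0)}
scene [[439.81396512607347, 0.0, 248.23308465351354], [0.0, 439.81396512607347, 191.44412106176458], [0.0, 0.0, 1.0]] [0.03238175 0.         0.         0.         0.        ] [1.05  0.553 0.606]
top [[461.81077547630787, 0.0, 252.04015371262247], [0.0, 461.81077547630787, 194.07260220355727], [0.0, 0.0, 1.0]] [-0.18990398  0.          0.          0.          0.        ] [ 0.457 -0.017  1.056]
```

View pics/top.png

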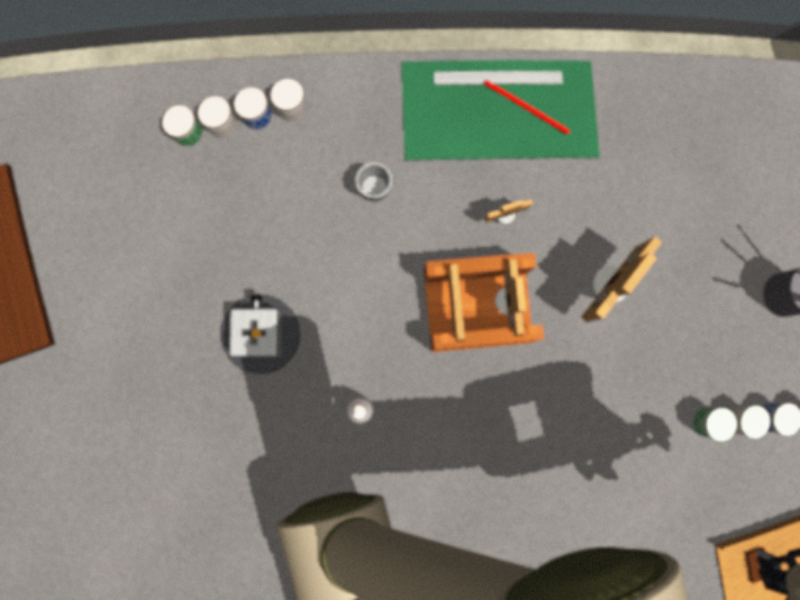

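View pics/scene.png

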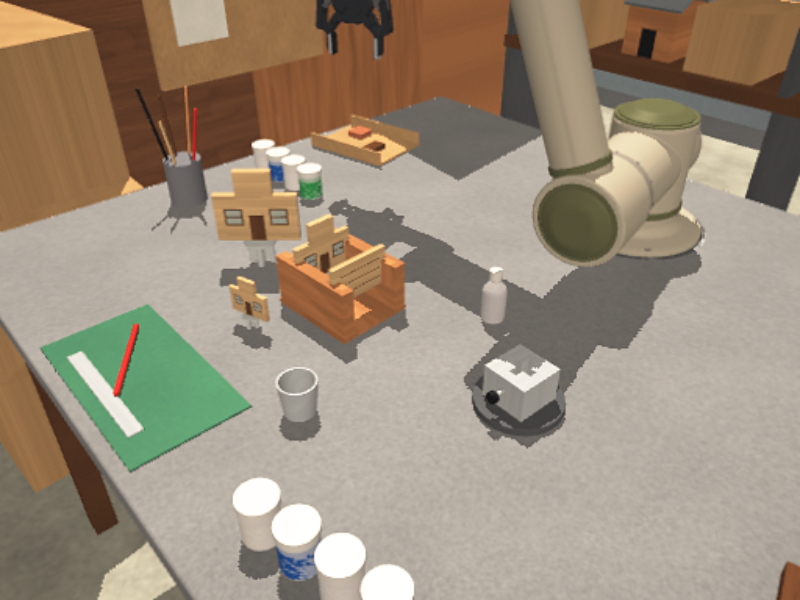

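Top view (800×600): the rack is at (483,303), with a gabled front in its right grooves (515,295) and the plain wall at (457,300). The stand is at (254,332), the glue at (360,411) and the tin at (373,180).

There are three house fronts: small at (508,210), large at (622,280), and the one in the rack at (515,295). The rack one fits: it is middle-sized and stands in the grooves. I'll confirm with a crop and measure.

```bash
cat > h.py <<'E'
import numpy as np,cv2
def cloud(d,R=None,t=None):
    z=d["range_z"];h,w=z.shape
    uv=np.stack(np.meshgrid(np.arange(w),np.arange(h)),-1).reshape(-1,1,2).astype(np.float64)
    n=cv2.undistortPoints(uv,d["camera_matrix"],d["dist_coeffs"]).reshape(h,w,2)
    P=np.dstack([n*z[...,None],z])
    return P if R is None else (P-t)@R     # R^T (P-t)
def rect(p):
    c,s,a=cv2.minAreaRect((p[:,:2]*1000).astype(np.float32)); return np.round(c,1),np.round(s,1),round(a,1)
E
python3 - <<'E'
from h import *
import pickle
d=pickle.load(open("d.pkl","rb"))
t=d["top"];W=cloud(t,t["R"],t["t"])
ok=t["range_z"]>0
def reg(u0,u1,v0,v1,z0,z1):
    m=np.zeros(ok.shape,bool);m[int(v0*.64):int(v1*.64),int(u0*.64):int(u1*.64)]=1
    m&=ok&(W[...,2]>z0)&(W[...,2]<z1);return W[m]
for nm,a in dict(tab=(495,545,250,340,.118,.145),wall=(440,480,255,345,.093,.112),shoulder=(495,545,250,340,.09,.112),rack=(415,550,245,355,.072,.088),
  block=(220,290,300,365,.05,.068),glue=(340,380,390,430,.06,.1),tin=(350,395,155,205,.035,.06),table=(560,640,400,500,-.02,.02),
  small=(480,540,190,230,.03,.3),large=(580,670,230,325,.03,.3)).items():
    p=reg(*a);print(nm,len(p), (rect(p),np.median(p[:,2]).round(4),p[:,2].max().round(4)) if len(p)>4 else '')
a=cv2.resize(t["img"][150:235,260:425][:,:,::-1],(660,340),interpolation=cv2.INTER_CUBIC)
b=cv2.resize(d["scene"]["img"][100:225,125:290][:,:,::-1],(330,250),interpolation=cv2.INTER_CUBIC)
c=cv2.resize(t["img"][180:245,135:200][:,:,::-1],(250,250),interpolation=cv2.INTER_CUBIC)
o=np.zeros((600,660,3),np.uint8);o[:340]=a;o[345:595,:330]=b;o[345:595,340:590]=c
cv2.imwrite("pics/crop1.png",o)
E
```

```text
tab 127 ((array([ 549. , -190.5]), array([44.3,  9.4]), 3.4), np.float64(0.1318), np.float64(0.1369))
wall 229 ((array([ 543.7, -110.1]), array([99.3,  9.4]), 3.4), np.float64(0.102), np.float64(0.1062))
shoulder 175 ((array([ 550. , -190.5]), array([98.4,  9.9]), 3.4), np.float64(0.1017), np.float64(0.1118))
rack 1282 ((array([ 546.9, -152. ]), array([120.5, 150.1]), 3.5), np.float64(0.0822), np.float64(0.088))
block 708 ((array([513.8, 168.6]), array([64.2, 59.2]), 88.7), np.float64(0.0599), np.float64(0.0652))
glue 112 ((array([402.4,  23.7]), array([26.8, 25.9]), 25.2), np.float64(0.0823), np.float64(0.0884))
tin 164 ((array([728.1,  -4.2]), array([50.4, 51.1]), 65.4), np.float64(0.0485), np.float64(0.0542))
table 3251 ((array([ 327.5, -326. ]), array([123.6, 148.3]), 87.6), np.float64(0.0004), np.float64(0.0075))
small 173 ((array([ 679.1, -195.5]), array([ 7.1, 67.9]), 17.1), np.float64(0.0616), np.float64(0.0848))
large 1044 ((array([ 570., -340.]), array([ 52.4, 130.3]), 66.5), np.float64(0.1173), np.float64(0.1715))
```

View pics/crop1.png

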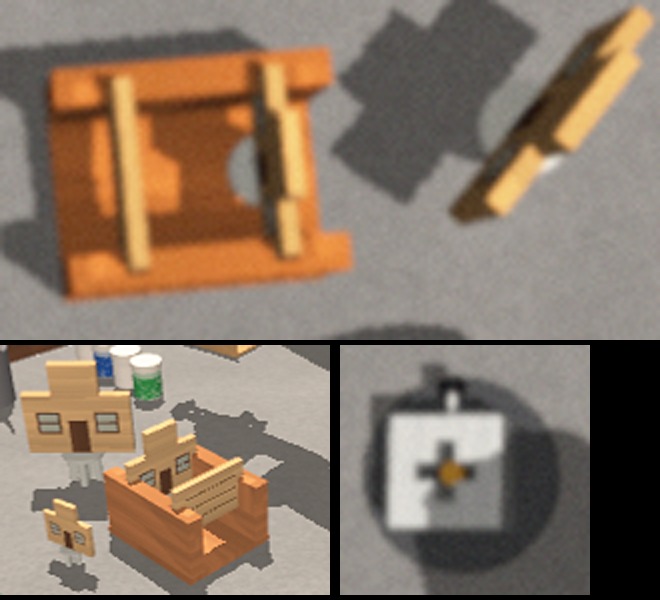

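The crop confirms it: the rack front has a 44×9 mm tab with its top at 132 mm (= 38+94), which matches the description. The small one tops out at about 8 cm and the large one at about 17 cm, so neither fits. The wall measures 99×9 mm with its top at 102 mm. The tab is at (0.549,-0.190), heading about 3.7°. The stand is at about (0.514,0.169), with its cross nearly aligned with the world axes.

Next I turn to the front's heading and fly over at height.

```bash
python3 -m inch '{"gripper":[8,8,8,8,8],"translation":[[0,0,0],[0,0,0],[0,0,0],[3,-2.6,0],[3,-2.6,0]],"rotation":[[0,0,7.1],[0,0,7.1],[0,0,7.1],[0,0,0],[0,0,0]]}' 40
python3 -m inch '{"gripper":[7,7,7,7,7],"translation":[[3,-2.6,0],[3,-2.6,0],[3,-2.6,0],[3,-2.6,0],[3,-2.6,0]],"rotation":[[0,0,0],[0,0,0],[0,0,0],[0,0,0],[0,0,0]]}'
python3 -m inch '{"gripper":[6,6,6,6,6],"translation":[[3,-2.6,0],[3,-2.6,0],[3,-2.6,0],[0,0,0],[0,0,0]],"rotation":[[0,0,0],[0,0,0],[0,0,0],[0,0,0],[0,0,0]]}'
```

```text
t: 0.52
ee_pos: [0.2888, -0.4426, 0.3032]
ee_rot: [-0.001, 1.0, 0.03, -0.0]
ft_force: [1.2, 0.1, 0.9]
gripper_width: 0.938
finger_force: 0.0
t: 0.93
ee_pos: [0.4314, -0.3014, 0.3038]
ee_rot: [-0.0, 0.999, 0.032, -0.0]
ft_force: [0.2, -1.2, -0.1]
gripper_width: 0.818
finger_force: 0.0
t: 1.35
ee_pos: [0.516, -0.2179, 0.3034]
ee_rot: [-0.0, 0.999, 0.034, -0.0]
ft_force: [0.1, -0.2, -0.0]
gripper_width: 0.704
finger_force: 0.0
```

```bash
cat >> h.py <<'E'
from scipy.spatial.transform import Rotation as Ro
def pose(s):
    q=s["ee_rot"];return Ro.from_quat([q[1],q[2],q[3],q[0]]),np.array(s["ee_pos"])
def wrist(env,optics):
    r,p=pose(env.get_state());d=optics.get_image("wrist");H=d["hand_eye"]
    P=cloud(d)@H[:3,:3].T+H[:3,3]
    return d,P@r.as_matrix().T+p,r,p
def go(s,xyz,heading):     # remaining shift in tool cm, tool-z turn in deg (tool pointing down)
    r,p=pose(s);R=r.as_matrix()
    h=np.degrees(np.arctan2(R[1,0],R[0,0]))
    T=np.array([[np.cos(np.radians(heading)),np.sin(np.radians(heading)),0],[np.sin(np.radians(heading)),-np.cos(np.radians(heading)),0],[0,0,-1]])
    print("p",p.round(4),"h",h.round(2),"tilt",R[:,2].round(4),"shift cm",(R.T@(np.array(xyz)-p)*100).round(2),"rotvec deg",np.degrees(Ro.from_matrix(R.T@T).as_rotvec()).round(2))
E
python3 - <<'E'
from h import *
from plant import env,optics
d,W,r,p=wrist(env,optics)
print(d["hand_eye"].round(3).tolist(),d["camera_matrix"][0,0])
go(env.get_state(),[.5493,-.1905,.171],3.6)
ok=d["range_z"]>0
for a,b in((.12,.142),(.095,.11),(.075,.09)):
    m=ok&(W[...,2]>a)&(W[...,2]<b)
    n,l,st,c=cv2.connectedComponentsWithStats(m.astype(np.uint8))
    for i in range(1,n):
        if st[i,4]>150: q=W[l==i];print(a,st[i].tolist(),rect(q),np.median(q[:,2]).round(4))
cv2.imwrite("pics/w1.png",d["img"][:,:,::-1])
E
```

```text
[[0.0, -0.959, -0.283, 0.071], [1.0, 0.0, 0.001, -0.0], [-0.001, -0.283, 0.959, -0.07], [0.0, 0.0, 0.0, 1.0]] 303.46464211669615
p [ 0.5152 -0.219   0.3035] h 3.81 tilt [-9.e-04  2.e-04 -1.e+00] shift cm [ 3.6  -2.62 13.25] rotvec deg [-0.02  0.05  0.21]
0.12 [343, 67, 149, 131, 2616] (array([ 568.7, -340.6]), array([ 14. , 134.4]), 48.6) 0.1263
0.12 [219, 121, 15, 56, 715] (array([ 548.4, -191.4]), array([43.7,  9.7]), 4.6) 0.1323
0.095 [336, 70, 130, 113, 1074] (array([ 572.7, -336.4]), array([  2.4, 134.1]), 48.7) 0.1028
0.095 [128, 84, 24, 114, 1475] (array([ 543.6, -111.2]), array([100.3,  10.1]), 3.1) 0.1021
0.095 [223, 85, 13, 114, 685] (array([ 548.3, -191.5]), array([100.3,   9.7]), 4.4) 0.1022
0.075 [101, 73, 169, 129, 6733] (array([ 545.9, -151.2]), array([120.8, 151.1]), 3.6) 0.0822
0.075 [331, 72, 121, 106, 826] (array([ 572.8, -336.1]), array([  2.6, 133.7]), 48.8) 0.083
0.075 [12, 254, 24, 21, 349] (array([401.9,  24.4]), array([18.4, 19.1]), 13.7) 0.0844
```

View pics/w1.png

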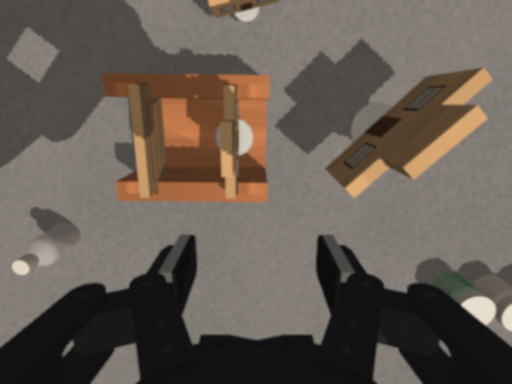

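The wrist view shows the tab at (226,149), the wall at (140,140) and the large front at (410,130), well clear. It measures the tab at (0.5485,-0.1913), 43.7×9.7 mm, which agrees with the top camera. I'll align, then descend with clearance to the wall.

```bash
python3 -m inch '{"gripper":[6,6,6,6,6],"translation":[[1.8,-1.3,0],[1.7,-1.25,0],[0,0,2],[0,0,2],[0,0,2]],"rotation":[[0,0,0],[0,0,0],[0,0,0],[0,0,0],[0,0,0]]}' 60
python3 -m inch '{"gripper":[6,6,6,6,6],"translation":[[0,0,2],[0,0,2],[0,0,2],[0,0,1.3],[0,0,0]],"rotation":[[0,0,0],[0,0,0],[0,0,0],[0,0,0],[0,0,0]]}'
python3 - <<'E'
from h import *
from plant import env
go(env.get_state(),[.5486,-.1913,.170],3.8)
E
```

```text
t: 1.82
ee_pos: [0.5477, -0.1928, 0.2432]
ee_rot: [0.0, 0.999, 0.032, 0.0]
ft_force: [0.2, 0.4, -0.0]
gripper_width: 0.701
finger_force: 0.0
t: 2.23
ee_pos: [0.5467, -0.1927, 0.1683]
ee_rot: [-0.001, 1.0, 0.031, -0.002]
ft_force: [0.1, 0.5, -0.4]
gripper_width: 0.705
finger_force: 0.0
p [ 0.5467 -0.1927  0.1683] h 3.59 tilt [-0.0049  0.0027 -1.    ] shift cm [ 0.2  -0.12 -0.17] rotvec deg [-0.17  0.27 -0.21]
```

```bash
python3 -m inch '{"gripper":[6,4,2,0,0],"translation":[[0.1,-0.1,-0.1],[0,0,0],[0,0,0],[0,0,0],[0,0,0]],"rotation":[[0,0,0],[0,0,0],[0,0,0],[0,0,0],[0,0,0]]}' 60
python3 -m inch '{"gripper":[0,0,0,0,0],"translation":[[0,0,0],[0,0,0],[0,0,0],[0,0,0],[0,0,0]],"rotation":[[0,0,0],[0,0,0],[0,0,0],[0,0,0],[0,0,0]]}' 60
python3 - <<'E'
from h import *
from plant import env
go(env.get_state(),[.5486,-.1913,.170],3.8)
E
```

```text
t: 2.65
ee_pos: [0.5494, -0.1907, 0.1726]
ee_rot: [0.0, 0.999, 0.033, 0.0]
ft_force: [-0.3, -0.2, 0.8]
gripper_width: 0.143
finger_force: 0.0
t: 3.07
ee_pos: [0.5495, -0.1908, 0.1726]
ee_rot: [0.0, 0.999, 0.033, 0.0]
ft_force: [-0.7, -0.7, 6.5]
gripper_width: 0.098
finger_force: 58.8
p [ 0.5495 -0.1908  0.1726] h 3.73 tilt [ 9.e-04 -9.e-04 -1.e+00] shift cm [-0.09  0.04  0.26] rotvec deg [ 0.05 -0.05 -0.07]
```

Gripped: 8.4 mm opening, 59 N. Drawing straight up.

```bash
python3 -m inch '{"gripper":[0,0,0,0,0],"translation":[[0,0,-0.8],[0,0,-1],[0,0,-1],[0,0,-1],[0,0,-1]],"rotation":[[0,0,0],[0,0,0],[0,0,0],[0,0,0],[0,0,0]]}' 80
python3 -m inch '{"gripper":[0,0,0,0,0],"translation":[[0,0,-1.5],[0,0,-1.5],[0,0,-1.5],[0,0,-1.5],[0,0,0]],"rotation":[[0,0,0],[0,0,0],[0,0,0],[0,0,0],[0,0,0]]}'
python3 - <<'E'
from h import *
from plant import env,optics
go(env.get_state(),[.47,.169,.28],-1.3)
d=optics.get_image("scene");cv2.imwrite("pics/s2.png",cv2.resize(d["img"][70:260,110:400][:,:,::-1],(800,524)))
E
```

```text
t: 3.48
ee_pos: [0.5494, -0.1906, 0.2213]
ee_rot: [0.0, 0.999, 0.033, 0.0]
ft_force: [0.7, -0.1, -0.8]
gripper_width: 0.091
finger_force: 78.2
t: 3.9
ee_pos: [0.5499, -0.1909, 0.2836]
ee_rot: [0.002, 0.999, 0.033, 0.003]
ft_force: [0.1, -0.2, -1.3]
gripper_width: 0.092
finger_force: 78.3
p [ 0.5499 -0.1909  0.2836] h 3.73 tilt [ 0.0052 -0.003  -1.    ] shift cm [ -5.63 -36.43   0.21] rotvec deg [ 0.18 -0.29  5.03]
```

View pics/s2.png

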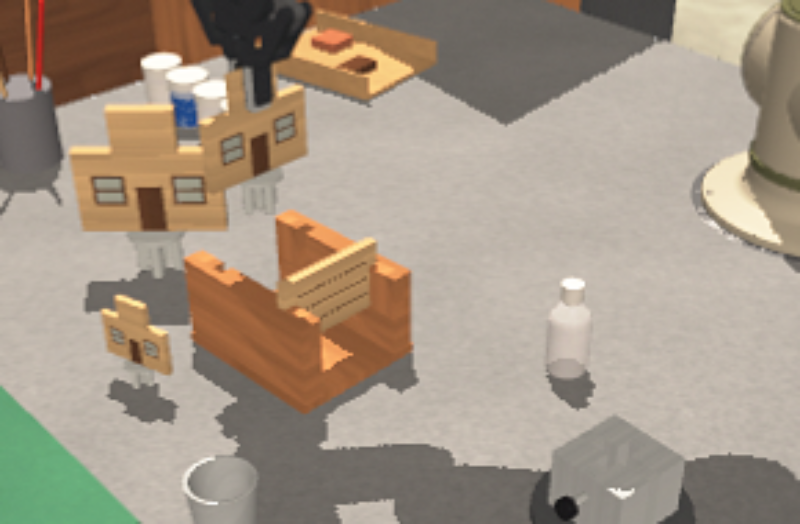

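The front is up and upright in the fingers at (255,120), and the wall still stands in the rack at (330,285). I'll carry it toward the stand and stop 7 cm short in x, so the wrist camera sees the socket past the panel.

```bash
python3 -m inch '{"gripper":[0,0,0,0,0],"translation":[[-0.4,-1.5,0],[-0.7,-3,0],[-0.7,-3,0],[-0.7,-3,0],[-0.7,-3,0]],"rotation":[[0,0,0],[0,0,0],[0,0,0],[0,0,0],[0,0,0]]}' 80
python3 -m inch '{"gripper":[0,0,0,0,0],"translation":[[-0.7,-3,0],[-0.7,-3,0],[-0.7,-3,0],[-0.7,-3,0],[-0.7,-3,0]],"rotation":[[0,0,0],[0,0,0],[0,0,0],[0,0,0],[0,0,0]]}'
python3 -m inch '{"gripper":[0,0,0,0,0],"translation":[[-0.7,-3,0],[-0.7,-3,0],[-0.4,-1.5,0],[0,0,0],[0,0,0]],"rotation":[[0,0,0],[0,0,0],[0,0,0],[0,0,5],[0,0,0]]}'
python3 -m inch '{"gripper":[0,0,0,0,0],"translation":[[0,0,0],[0,0,0],[0,0,0],[0,0,0],[0,0,0]],"rotation":[[0,0,0],[0,0,0],[0,0,0],[0,0,0],[0,0,0]]}'
python3 - <<'E'
from h import *
from plant import env,optics
import pickle
d,W,r,p=wrist(env,optics)
pickle.dump((d,W,r.as_matrix(),p),open("w2.pkl","wb"))
go(env.get_state(),[.514,.169,.2836],-1.3)
ok=d["range_z"]>0
for a,b in((.052,.068),):
    m=ok&(W[...,2]>a)&(W[...,2]<b)
    n,l,st,c=cv2.connectedComponentsWithStats(m.astype(np.uint8))
    for i in range(1,n):
        if st[i,4]>150: q=W[l==i];print(a,st[i].tolist(),rect(q),np.median(q[:,2]).round(4))
cv2.imwrite("pics/w2.png",d["img"][:,:,::-1])
E
```

```text
t: 4.37
ee_pos: [0.5077, -0.0567, 0.279]
ee_rot: [-0.0, 0.999, 0.032, -0.001]
ft_force: [0.5, 0.8, -2.0]
gripper_width: 0.091
finger_force: 78.2
t: 4.78
ee_pos: [0.4629, 0.0907, 0.2792]
ee_rot: [-0.0, 0.999, 0.032, -0.001]
ft_force: [0.5, -0.3, -1.7]
gripper_width: 0.098
finger_force: 78.2
t: 5.2
ee_pos: [0.4404, 0.1639, 0.2792]
ee_rot: [0.0, 1.0, -0.012, -0.001]
ft_force: [0.2, 0.4, -1.9]
gripper_width: 0.092
finger_force: 78.3
t: 5.62
ee_pos: [0.4412, 0.1628, 0.2799]
ee_rot: [0.0, 1.0, -0.011, -0.0]
ft_force: [-0.4, -0.2, -1.7]
gripper_width: 0.094
finger_force: 78.3
p [0.4412 0.1628 0.2799] h -1.28 tilt [-1.e-04 -0.e+00 -1.e+00] shift cm [ 7.26 -0.78 -0.37] rotvec deg [0.   0.   0.02]
0.052 [211, 63, 73, 74, 4456] (array([513. , 169.3]), array([65. , 63.9]), 88.7) 0.0602
0.052 [373, 194, 34, 32, 604] (array([403.1,  27.6]), array([26.9, 33.5]), 52.9) 0.059
```

View pics/w2.png

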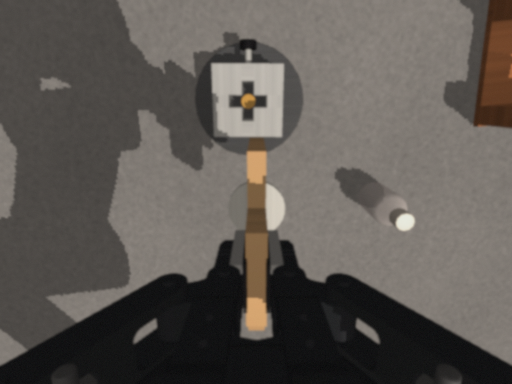

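The wrist view shows the cross socket at (248,101), fully visible, the held panel along (257,150–325), and the glue at (395,210). The block measures 65×64 mm, centred at (0.513,0.169), heading -1.3°. I'll refine both the socket centre and the held front's centre in the tool frame.

```bash
python3 - <<'E'
from h import *
import pickle
d,W,R,p=pickle.load(open("w2.pkl","rb"))
H=d["hand_eye"];g=cv2.cvtColor(d["img"],cv2.COLOR_RGB2GRAY)
hsv=cv2.cvtColor(d["img"],cv2.COLOR_RGB2HSV)
m=np.zeros(g.shape,bool);m[75:126,222:274]=1
m&=(g<110)|(hsv[...,1]>120)
m=m.astype(np.uint8);n,l,st,c=cv2.connectedComponentsWithStats(m);i=1+st[1:,4].argmax();print(st[i],c[i])
v,u=np.nonzero(l==i)
q=cv2.undistortPoints(np.stack([u,v],-1).reshape(-1,1,2).astype(float),d["camera_matrix"],d["dist_coeffs"]).reshape(-1,2)
ray=np.c_[q,np.ones(len(q))]@(R@H[:3,:3]).T;o=R@H[:3,3]+p
P=o+ray*((.060-o[2])/ray[:,2])[:,None]
a=np.radians(-1.3);B=P[:,:2]@np.array([[np.cos(a),-np.sin(a)],[np.sin(a),np.cos(a)]])
mid=(B.max(0)+B.min(0))/2;M=np.array([[np.cos(a),-np.sin(a)],[np.sin(a),np.cos(a)]])
print("cross mean",P[:,:2].mean(0),"mid",M@mid,"ext",np.ptp(B,axis=0))
T=(W-p)@R  # tool coords
ok=d["range_z"]>0
for a,b in((.06,.08),(.08,.15)):
    k=ok&(T[...,2]>a)&(T[...,2]<b)&(abs(T[...,1])<.03)&(np.abs(T[...,0])<.08)&(np.indices(g.shape)[0]<340)
    q=T[k];print(a,len(q));
    if len(q)>20: print(rect(q),np.median(q[:,2]),q.min(0).round(4),q.max(0).round(4))
for v in (150,165,180,220,260,300,325):
    print(v,T[v,250:266:3].round(3).tolist() if 0 else T[v,257].round(4))
E
```

```text
[229  82  37  38 687] [247.49781659 100.5356623 ]
cross mean [0.51313713 0.1691198 ] mid [0.51295747 0.16960355] ext [0.03231895 0.03306201]
0.06 1602
(array([-0.5,  1.3]), array([34.3, 98.5]), 76.7) 0.07015738837371571 [-0.0513 -0.0178  0.06  ] [0.049  0.0174 0.0799]
0.08 1576
(array([15.8,  0. ]), array([39.5, 66.7]), 88.7) 0.1302950412656732 [-0.0179 -0.0193  0.08  ] [0.0491 0.0202 0.1353]
150 [0.049  0.0002 0.0733]
165 [0.0425 0.0002 0.0695]
180 [0.035  0.0002 0.0705]
220 [0.0204 0.0002 0.0557]
260 [0.0093 0.0002 0.04  ]
300 [-0.011   0.0002  0.042 ]
325 [-0.0231  0.0002  0.0413]
```

```bash
python3 -m inch '{"gripper":[0,0,0,0,0],"translation":[[1.8,-0.2,0],[1.8,-0.2,0],[1.8,-0.2,0],[1.8,-0.2,0],[0,0,0]],"rotation":[[0,0,0],[0,0,0],[0,0,0],[0,0,0],[0,0,0]]}' 80
python3 -m inch '{"gripper":[0,0,0,0,0],"translation":[[0,0,2],[0,0,2],[0,0,0],[0,0,0],[0,0,0]],"rotation":[[0,0,0],[0,0,0],[0,0,0],[0,0,0],[0,0,0]]}'
python3 - <<'E'
from h import *
from plant import env
go(env.get_state(),[.5141,.1696,.194],-1.3)
E
```

```text
t: 6.08
ee_pos: [0.5157, 0.1693, 0.2794]
ee_rot: [-0.0, 1.0, -0.011, 0.001]
ft_force: [-1.3, -0.5, -2.4]
gripper_width: 0.095
finger_force: 78.3
t: 6.5
ee_pos: [0.5134, 0.1695, 0.241]
ee_rot: [-0.0, 1.0, -0.011, 0.001]
ft_force: [-0.1, -0.5, -0.8]
gripper_width: 0.093
finger_force: 78.3
p [0.5134 0.1695 0.241 ] h -1.27 tilt [ 1.4e-03  2.0e-04 -1.0e+00] shift cm [ 0.06 -0.01  4.7 ] rotvec deg [-0.01 -0.08  0.03]
```

```bash
python3 -m inch '{"gripper":[0,0,0,0,0],"translation":[[0.06,0,0.6],[0,0,0.6],[0,0,0.3],[0,0,0.3],[0,0,0]],"rotation":[[0,0,0],[0,0,0],[0,0,0],[0,0,0],[0,0,0]]}' 100
python3 -m inch '{"gripper":[0,0,0,0,0],"translation":[[0,0,0.3],[0,0,0.3],[0,0,0.3],[0,0,0],[0,0,0]],"rotation":[[0,0,0],[0,0,0],[0,0,0],[0,0,0],[0,0,0]]}'
python3 - <<'E'
from h import *
from plant import env
go(env.get_state(),[.5141,.1696,.194],-1.3)
E
```

```text
t: 6.92
ee_pos: [0.5137, 0.1694, 0.2213]
ee_rot: [0.0, 1.0, -0.011, -0.001]
ft_force: [-0.2, -0.2, -1.4]
gripper_width: 0.088
finger_force: 100.0
t: 7.33
ee_pos: [0.5138, 0.1695, 0.2128]
ee_rot: [0.0, 1.0, -0.011, -0.0]
ft_force: [0.1, -0.3, -1.0]
gripper_width: 0.088
finger_force: 100.0
p [0.5138 0.1695 0.2128] h -1.28 tilt [-4.e-04 -0.e+00 -1.e+00] shift cm [ 0.03 -0.01  1.88] rotvec deg [0.   0.02 0.02]
```

The stem is 11 mm inside with no side force. I'll continue down onto the spring.

```bash
python3 -m inch '{"gripper":[0,0,0,0,0],"translation":[[0,0,0.3],[0,0,0.3],[0,0,0.3],[0,0,0.2],[0,0,0]],"rotation":[[0,0,0],[0,0,0],[0,0,0],[0,0,0],[0,0,0]]}' 100
python3 -m inch '{"gripper":[0,0,0,0,0],"translation":[[0,0,0.2],[0,0,0.2],[0,0,0.2],[0,0,0],[0,0,0]],"rotation":[[0,0,0],[0,0,0],[0,0,0],[0,0,0],[0,0,0]]}'
python3 - <<'E'
from h import *
from plant import env
go(env.get_state(),[.5141,.1696,.194],-1.3)
E
```

```text
t: 7.75
ee_pos: [0.514, 0.1695, 0.202]
ee_rot: [-0.0, 1.0, -0.011, 0.0]
ft_force: [-1.9, -0.1, 4.8]
gripper_width: 0.091
finger_force: 100.9
t: 8.17
ee_pos: [0.5141, 0.1695, 0.1965]
ee_rot: [-0.0, 1.0, -0.011, 0.001]
ft_force: [-1.3, -0.3, 7.3]
gripper_width: 0.088
finger_force: 101.4
p [0.5141 0.1695 0.1965] h -1.27 tilt [ 1.1e-03  1.0e-04 -1.0e+00] shift cm [ 0.   -0.01  0.25] rotvec deg [-0.01 -0.06  0.03]
```

```bash
python3 -m inch '{"gripper":[0,0,0,0,0],"translation":[[0,0,0.1],[0,0,0.1],[0,0,0.1],[0,0,0],[0,0,0]],"rotation":[[0,0,0],[0,0,0],[0,0,0],[0,0,0],[0,0,0]]}' 100
python3 -m inch '{"gripper":[0,0,0,0,0],"translation":[[0,0,0.05],[0,0,0],[0,0,0],[0,0,0],[0,0,0]],"rotation":[[0,0,0],[0,0,0],[0,0,0],[0,0,0],[0,0,0]]}'
```

```text
t: 8.58
ee_pos: [0.5141, 0.1695, 0.1947]
ee_rot: [-0.0, 1.0, -0.011, 0.001]
ft_force: [-3.8, -1.1, 16.8]
gripper_width: 0.09
finger_force: 103.4
t: 9.0
ee_pos: [0.5141, 0.1695, 0.1947]
ee_rot: [-0.0, 1.0, -0.011, 0.001]
ft_force: [-5.1, -1.9, 21.2]
gripper_width: 0.091
finger_force: 104.1
```

Motion stopped at TCP z 0.1947, the predicted home height, and the force rose past the spring's 10 N, so the flange is down on the block. One check by picture.

```bash
python3 - <<'E'
from h import *
from plant import env,optics
d,W,r,p=wrist(env,optics)
T=(W-p)@r.as_matrix();ok=d["range_z"]>0
k=ok&(T[...,2]>.05)&(T[...,2]<.085)&(abs(T[...,1])<.006)&(T[...,0]>.025)&(T[...,0]<.047)
print("shoulder z (want .124)",np.median(W[k][:,2]),k.sum())
s=optics.get_image("scene");cv2.imwrite("pics/s3.png",cv2.resize(s["img"][150:290,230:410][:,:,::-1],(720,560),interpolation=cv2.INTER_CUBIC))
print(env.get_state()["ft_force"],env.get_state()["finger_force"])
E
```

```text
shoulder z (want .124) 0.12420381074405198 836
[-6.95909483  0.1087066  21.2487776 ] 104.05113458633423
```

View pics/s3.png

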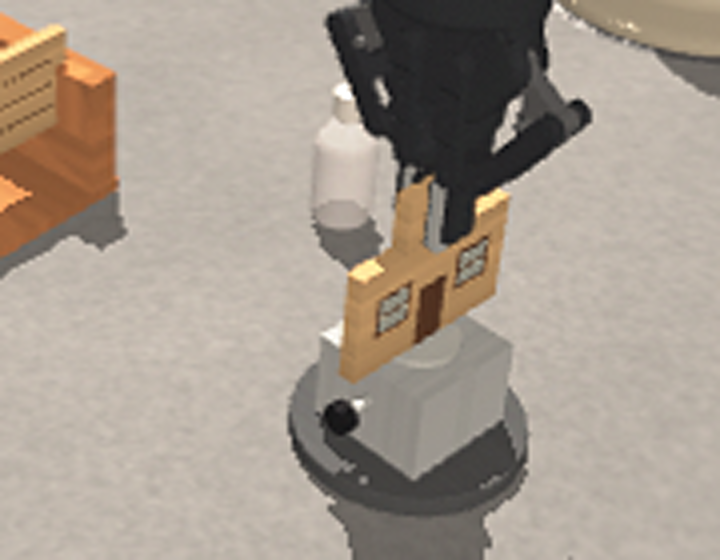

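The flange lies flat on the block at (430,345), and the panel is upright and still gripped. Its shoulder is at 0.1242 m against 0.124 expected. The glue and the wall are undisturbed, so I'm handing in.

```bash
python3 -c "
from plant import env
print(env.job_done())"
```

```text
the job is handed in; nothing more can be done
None
```

The middle-sized house front is in the painting stand, upright and held pressed fully home (shoulder at 124.2 mm against 124 expected, about 21 N down), and the job is handed in; no verdict came back.

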